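# Put the counter things back on their outline pads

## Task

Tidy the sales table of the candle shop: put the red tealight, the counter bell, the marker and the matchbox each flat on the dark pad that shows its own outline, centred on it, the marker and the matchbox lined up with theirs (either way round) and all but the marker the right way up. Do not shift the brass cup that stands in the middle.

Things in the scene. Friction and masses are not known exactly. Their poses are not given: they have to be found in the camera images.
- red_tealight: Small tealight with red wax in a silvery metal shell, 38 mm diameter, 15 mm high (19 mm with the wick), about 25 g, loose; the similar tealight with pale yellow wax is a bystander. Origin: centre of the underside; z up.
- counter_bell: Counter bell: round black foot and brass dome 71 mm across (45 mm high), with a grey metal knob on top, 14 mm diameter, from 48 to 62 mm above the underside; here the knob does not move and the bell, about 0.24 kg, can be lifted by it. Origin: centre of the underside; z up.
- marker: White marker pen with red cap lying on the table: 135 mm long along its y axis, about 16 mm thick. Its origin lies on the underside at mid-length; z up as it lies at the start.
- marker_mid (a point): Centre point of the marker (mid-length, on its axis, 8 mm above the underside).
- matchbox: Closed red long-match box lying flat: 62 mm along its x, 110 mm along its y, 22 mm high (the tray is fixed shut). Origin: centre of the underside; z up.
- tealight_pad: Small round dark pad, 55 mm diameter, 4 mm thick, fixed to the table, with a red disc outline with cream edge, 43 mm: the place of the red tealight. Origin: centre of the underside; its top is 4 mm higher.
- bell_pad: Round dark pad, 86 mm diameter, 4 mm thick, fixed, with a full cream disc outline of 74 mm: the place of the counter bell. Origin: centre of the underside; top 4 mm higher.
- marker_pad: Narrow dark pad, 36 mm along its x, 152 mm along its y, 4 mm thick, fixed, with a slim cream bar outline (24 x 140 mm, a thin line across it marking a cap): the place of the marker, lying along the pad's y axis either way round. Origin: centre of the underside; top 4 mm higher.
- matchbox_pad: Oblong dark pad, 78 mm along its x, 126 mm along its y, 4 mm thick, fixed, with a cream rectangle outline (66 x 114 mm): the place of the matchbox, its long side along the pad's y axis. Origin: centre of the underside; top 4 mm higher.
- brass_cup: Bystander: open brass tealight cup, 63 mm across at the rim, 46 mm high, loose, near the middle of the work (a like one to the right is fixed). Leave it. Origin: centre of the underside.
Mind the look-alikes: they are no part of the job. What is shaped like the bell_pad but green or purple is not meant.

How it is judged (in metres and radians):
At the end, for the whole second after the job is handed in: Red tealight, counter bell, marker and matchbox each rest flat on their own pad with their centre within 12 mm of the pad's centre, marker and matchbox within 0.17 rad of the pad's long axis (either way round), tealight, bell and matchbox the right way up, all released and at rest (horizontal distance between red_tealight and tealight_pad below 0.012 m and height (world z) of red_tealight between 0.001 and 0.007 m and angle between each of red_tealight, counter_bell, matchbox's own z axis and vertical below 0.1 rad and linear speed of each of red_tealight, counter_bell, marker, matchbox below 0.02 m/s and angular speed of each of red_tealight, counter_bell, marker, matchbox below 0.3 rad/s and contact force between each of red_tealight, counter_bell, marker, matchbox and the fingers below 0.1 N and horizontal distance between counter_bell and bell_pad below 0.012 m and height (world z) of counter_bell between 0.001 and 0.007 m and horizontal distance between marker_mid and marker_pad below 0.012 m and height (world z) of marker_mid between 0.009 and 0.016 m and angle between the y axis of marker and the y axis of marker_pad, either way round below 0.17 rad and horizontal distance between matchbox and matchbox_pad below 0.012 m and height (world z) of matchbox between 0.001 and 0.007 m and angle between the y axis of matchbox and the y axis of matchbox_pad, either way round below 0.17 rad); the robot touches nothing.
It fails at once if the brass cup is moved from its place by more than 30 mm or tipped over (distance of brass_cup from where it was at the start of the episode above 0.03 m or angle between brass_cup's own z axis and vertical above 0.5 rad).
It also fails if it takes over 99 s, if anything falls off the work surface, if the arm or the gripper's body presses on something with over 40 N, if the wrist force passes 120 N, or if a joint passes its speed limit or range.

## Robot

A 7-joint arm with a two-finger parallel gripper is mounted at the origin on a cart in front of the work surface, level with it; the furniture and walls round the work are solid. World frame = base frame: x ahead of the robot, y to its left, z up, the work surface at z = 0. Lengths are in mm, angles in degrees, forces in N, time in s.
With the tool pointing down it reaches from about 400 to 900 mm from the base axis. Payload 5.6 kg.
Tool frame: the origin (TCP) lies at the very end of the fingers, on their centre line; the grasp point (between the pads) lies env.tcp_to_grasp behind it (env.tcp_to_grasp is the distance from the TCP to the grasp point, in mm); z points along the fingers, y is the line along which they close (so a half turn about z gives the same grasp; the last joint's range is limited). The gripper opens to 92 mm and grips with 3 to 60 N. Pads are 20 mm wide; open, the fingers measure 128 mm over their backs; the gripper's body (75 mm by 189 mm) begins 69 mm behind the grasp point.
Start: joints at [-67.151, 26.786, -0.665, 91.828, 0.344, 61.387, -3.226], TCP at [277.959, 587.578, 214.592] pointing down, gripper open.
Joint ranges: [-144.91, 144.91], [-17.63, 115.5], [-89.93, 88.59], [15.96, 139.68], [-74.01, 254.01], [8.47, 105.57], [-167.45, 167.45]. Speed limits (degrees/s): [147.25, 147.25, 180, 180, 180, 180, 180].

## Interface

Orientations are given as [roll, pitch, yaw] about the fixed x, y, z axes, in that order (R = Rz(yaw) Ry(pitch) Rx(roll)).
In Python, from rig import telemetry, optics, env gives the robot as it stands. The module is installed in compiled form; this text tells all that it offers.
- The arm moves only by the tool jog_arm, never from a script. Its argument "steps" is a list of rows, each a list of 5 numbers: the gripper's target within -1 to 1 (shut at 1, half-way at 0, fully open at -1), then the shift along the world's x, y, z normalised to -1 to 1, where 1 is 0.03 m, then the turn about the world's z normalised to -1 to 1, where 1 is 0.12 rad. In form: [[grip, dx, dy, dz, roll], ...]. A call has 1 to 12 rows; each row shifts and turns the commanded pose from where the row before left it; what a row does not reach is not made up. A row lasts 1/8 s, in which the tool goes at most 62.5 mm and 10.7 degrees, less where a joint would pass 70% of its speed; a pose out of reach is approached as far as the arm can. A call with a number of a shift or a turn outside -1 to 1 is refused whole. A call with a gripper value outside its range is refused whole. The fingers move at their own pace and stop on an object; "squeeze" is the grip in N (left out, the last holds). Time passes only in rows, so rows that do not move let the fingers close. It gives the time, the measured TCP pose, the force, the opening and the grip force at its end, in the units of the state.
- telemetry.read_state(): the state, without advancing time (a new reading comes with each control period).
- optics.grab_frame(name): name is "side" or "top" or "wrist"; returns a dict with "img" (384x512x3 uint8, red, green, blue), "depth" (384x512 float32, mm along the optical axis (not along the pixel's ray), 0 where there is no reading), "fx", "fy", "cx", "cy" (pixels), "R" (3x3) and "t" (3): a world point X has camera coordinates R X + t; the wrist camera has in their place "tool_from_camera" (4x4, takes a point from camera to tool coordinates, whose origin is the TCP and whose axes are the flange's). Camera axes: x right, y down, z forward; pixel columns grow to the right and rows downward; lengths in mm; the calibration is good to about 2 mm. A picture is of the moment at which its call begins: read the wrist's pose just before it.
- env.job_done(): hands the job in; it is judged then, once.
The state is a dict: "clock": time; "qpos": joint angles; "dq": joint speeds; "effort": joint torques, N m; "eef_pos": TCP position; "eef_rot": TCP orientation; "contact_force": force on the tool from outside, world axes, zero at the start; "ft_torque": the same for the moment, N m; "opening": opening from 0.0 (shut) to 1.0 (fully open); "grip_force": force on a finger pad.
Only numpy, scipy, OpenCV 4.12 (cv2) and the standard library are available. Lean on these libraries where they do the work, as an engineer would, in place of code of your own. Each camera call takes 0.05 s, during which the arm holds its last target. There are 200 camera calls.

## Working session

There is one attempt and no reset: what is moved stays moved. The work goes in short steps, Python scripts to look and compute and a tool call to move; the robot and the scene stay as the last step left them, time stands still between calls to the robot, and variables do not carry over. Pictures are saved under pics/ and viewed, at most 14 in all, crops included, and the job is handed in when it is done.

Besides the shell and the picture viewer there is one more tool, called after "Emit:" by a JSON object that holds its "op" and its "data", one argument or row to a line. jog_arm: Moves the arm, as the interface text tells. Scaled input: -1 to 1 covers 0.03 m each way for a shift and 0.12 rad each way for a turn. Its arguments: {"type":"object","properties":{"steps":{"type":"array","items":{"type":"array","items":{"type":"number","minimum":-1,"maximum":1}}},"squeeze":{"type":"number"}},"required":["steps"]}

```bash
mkdir -p pics
cat > h.py <<'E'
from rig import telemetry, optics, env
import numpy as np, cv2
def grab(n,tag):
    s=telemetry.read_state(); f=optics.grab_frame(n)
    np.savez(f'{tag}.npz',**{k:np.array(v) for k,v in f.items()},pos=s['eef_pos'],rot=s['eef_rot'])
    cv2.imwrite(f'pics/{tag}.png',f['img'][:,:,::-1]); return f,s
E
python3 - <<'E'
from h import *
f,s=grab('top','top0'); print(f['R'],f['t'],f['fx'],f['cx'],f['cy']); print(s,env.tcp_to_grasp)
g,_=grab('side','side0')
im=cv2.resize(f['img'][:,:,::-1],(800,600),interpolation=cv2.INTER_CUBIC); cv2.imwrite('pics/top0b.png',im)
E
```

```text
[[-0.02907981 -0.99925029 -0.02555821]
 [-0.9931383   0.03178054 -0.11254474]
 [ 0.11327262  0.02211006 -0.9933179 ]] [ -28.18988309  484.1758514  1276.70628314] 408.7499260625005 251.92762692913993 193.28180743209333
{'clock': 0.0, 'qpos': array([-67.15156523,  26.8354247 ,  -0.66655473,  91.88090926,
         0.34214073,  61.38529595,  -3.22785426]), 'dq': array([ 0.02321539,  0.06730495,  0.04745589, -0.10532775,  0.00773443,
        0.04428437,  0.04884128]), 'effort': array([ 4.12832032e-04, -5.20565236e+01, -1.20677237e-02, -2.43751055e+01,
       -5.64989308e-02,  1.71271496e-02,  1.55829894e-04]), 'eef_pos': array([277.6981273 , 587.0523043 , 213.64694386]), 'eef_rot': array([-1.79900476e+02,  4.78040771e-03,  1.54682873e+02]), 'contact_force': array([-0.50504974,  0.12354134,  0.78715654]), 'ft_torque': array([-0.00699099, -0.02208803, -0.00628241]), 'grip_force': 0.0, 'opening': 0.9973847259628247} 18.700000000000003
```

View pics/top0b.png

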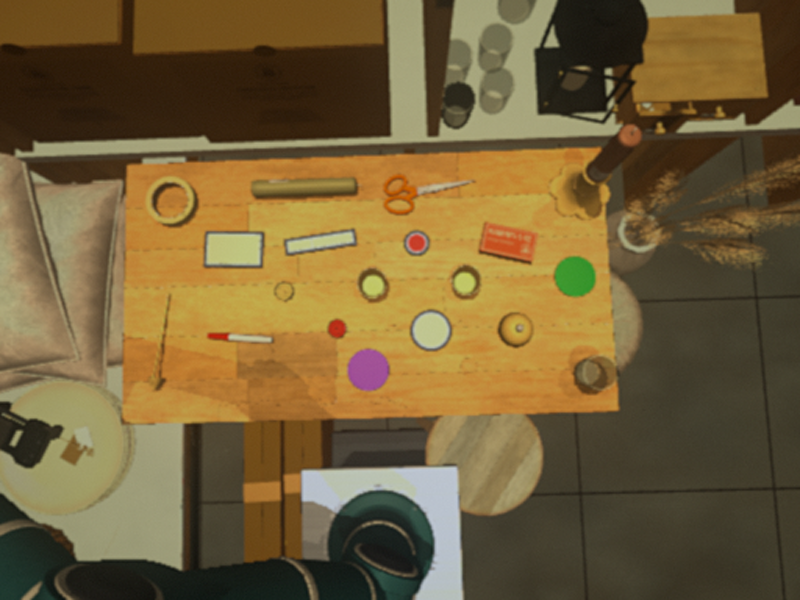

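The top view shows every object: red tealight (337,328), marker (240,338), matchbox (508,242), bell (516,328). The pads are at tealight (417,243), bell (431,330), marker (320,242) and matchbox (234,250), and the cups at (374,286) and (465,283). I'll enlarge it for precision.

Run:
```python
from h import *
im=cv2.imread('pics/top0.png')[140:240,120:360]
cv2.imwrite('pics/c1.png',cv2.resize(im,(800,333),interpolation=cv2.INTER_CUBIC))
```

```text
(no output)
```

View pics/c1.png

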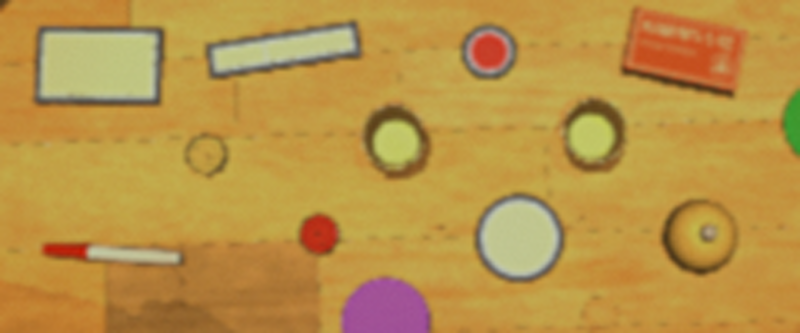

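```bash
cat >> h.py <<'E'
def px2w(f,u,v,z):
    R,t=f['R'],f['t']; d=R.T@np.array([(u-f['cx'])/f['fx'],(v-f['cy'])/f['fy'],1]); c=-R.T@t
    return (c+d*(z-c[2])/d[2])[:2]
def wrist2w(f,u,v,z):
    from scipy.spatial.transform import Rotation as Ro
    T=np.eye(4);T[:3,:3]=Ro.from_euler('xyz',f['rot'],degrees=True).as_matrix();T[:3,3]=f['pos'];T=T@f['tool_from_camera']
    d=T[:3,:3]@np.array([(u-f['cx'])/f['fx'],(v-f['cy'])/f['fy'],1]); c=T[:3,3]
    return (c+d*(z-c[2])/d[2])[:2]
E
python3 - <<'E'
from h import *
f=dict(np.load('top0.npz'))
P={'mbpad':(4,[(38,29),(162,29),(159,103),(36,101)]),'mkpad':(4,[(207,46),(356,23),(360,53),(212,76)]),'tlpad':(4,[(489,52)]),'bellpad':(4,[(519,238)]),
'mb':(22,[(633,8),(747,31),(736,89),(625,66)]),'knob':(62,[(709,232)]),'tl':(15,[(319,233)]),'mk':(8,[(43,249),(182,258)]),'cup':(46,[(397,140)]),'cup2':(46,[(594,135)]),'pale':(15,[(206,154)])}
for k,(z,p) in P.items():
    w=np.array([px2w(f,120+(u+.5)*.3-.5,140+(v+.5)*.3-.5,z) for u,v in p]); print(k,w.mean(0).round(1))
    if len(w)>1:
        e=np.diff(w,axis=0); print('  len',np.linalg.norm(e,axis=1).round(),'ang',np.degrees(np.arctan2(e[:,1],e[:,0])).round(1))
E
```

```text
mbpad [609.4 292.9]
  len [124.  74. 122.] ang [-92.  177.4  87.1]
mkpad [619.1 109. ]
  len [149.  30. 148.] ang [ -83.1 -173.8   97. ]
tlpad [609.6 -93.4]
bellpad [ 425.6 -116.3]
mb [ 602.9 -282.5]
  len [112.  58. 109.] ang [-103.7  166.4   76.1]
knob [ 421.8 -289.5]
tl [435.7  76.3]
mk [422.5 278.5]
  len [136.] ang [-95.4]
cup [519.2  -2.9]
cup2 [ 517.8 -189. ]
pale [516.  184.9]
```

The measured sizes match the given ones (matchbox 112x58, marker 136, pads as listed). I'll start with the marker.

Emit:
{"op": "jog_arm", "data": {
  "steps": [
    [-1,0.4,-0.86,-0.25,-0.85],
    [-1,0.4,-0.86,-0.25,-0.85],
    [-1,0.4,-0.86,-0.25,-0.85],
    [-1,0.4,-0.86,-0.25,-0.85],
    [-1,0.4,-0.86,-0.25,-0.85],
    [-1,0.4,-0.86,-0.25,-0.85],
    [-1,0.4,-0.86,-0.25,-0.85],
    [-1,0.4,-0.86,-0.25,-0.85],
    [-1,0.4,-0.86,-0.25,-0.85],
    [-1,0.4,-0.86,-0.25,-0.85],
    [-1,0.4,-0.86,-0.25,-0.85],
    [-1,0.4,-0.86,-0.25,-0.85]
  ],
  "squeeze": 15
}}

```text
clock: 1.6
eef_pos: [422.7, 276.4, 124.1]
eef_rot: [180.0, 0.0, 84.2]
contact_force: [-0.2, 0.3, 0.1]
opening: 1.0
grip_force: 0.0
```

Run:
```python
from h import *
f,s=grab('wrist','w1'); print(s['eef_pos'],s['eef_rot'],s['qpos'].round(),f['tool_from_camera'])
```

```text
[422.6749879  276.39997279 124.12778521] [1.79995035e+02 4.62056780e-03 8.42007875e+01] [-52.  20.  18. 117.  -9.  44. -34.] [[-1.04366761e-03 -9.72084262e-01 -2.34629704e-01  6.67937806e+01]
 [ 9.99999338e-01 -1.12827268e-03  2.26353255e-04  7.25381540e-01]
 [-4.84760720e-04 -2.34629312e-01  9.72084796e-01 -1.70811701e+02]
 [ 0.00000000e+00  0.00000000e+00  0.00000000e+00  1.00000000e+00]]
```

View pics/w1.png

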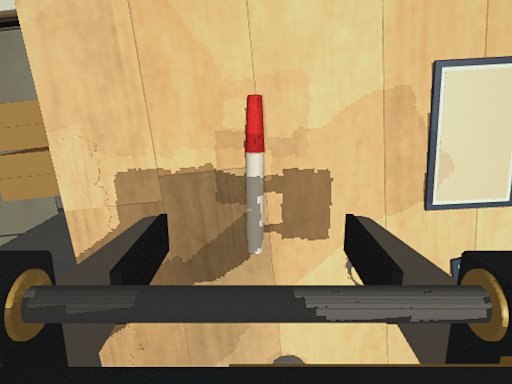

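The wrist view shows the marker between the fingers, with its ends at about (254,96) and (255,252).

Run:
```python
from h import *
f=dict(np.load('w1.npz'))
a=wrist2w(f,254.5,96,8);b=wrist2w(f,255,252,8);print(a,b,(a+b)/2,np.degrees(np.arctan2(*(a-b)[::-1])),np.linalg.norm(a-b))
```

```text
[429.67488965 348.01344305] [416.20756167 213.68242802] [422.94122566 280.84793554] 84.27495325707221 135.00440926005584
```

Emit:
{"op": "jog_arm", "data": {
  "steps": [
    [-1,0,0.15,-1,0],
    [-1,0,0,-1,0],
    [-1,0,0,-1,0],
    [-1,0,0,-0.7,0],
    [-1,0,0,-0.33,0],
    [1,0,0,0,0],
    [1,0,0,0,0],
    [1,0,0,0,0],
    [1,0,0,0,0],
    [1,0,0,0,0],
    [1,0,0,0.5,0],
    [1,0,0,1,0]
  ]
}}

```text
clock: 3.15
eef_pos: [421.4, 281.9, 49.1]
eef_rot: [-179.9, 0.1, 84.5]
contact_force: [-0.6, 0.0, 0.8]
opening: 0.26
grip_force: 0.0
```

The fingers had not closed before I lifted, so I'll open a little, go down again and wait longer.

Emit:
{"op": "jog_arm", "data": {
  "steps": [
    [0.3,0,0,0,0],
    [0.3,0,0,0,0],
    [0.3,0,0,0,0],
    [0.3,0,0,-1,0],
    [0.3,0,0,-0.5,0],
    [0.3,0,0,0,0],
    [1,0,0,0,0],
    [1,0,0,0,0],
    [1,0,0,0,0],
    [1,0,0,0,0],
    [1,0,0,0,0],
    [1,0,0,0,0]
  ]
}}

```text
clock: 4.65
eef_pos: [422.4, 282.8, 4.3]
eef_rot: [180.0, -0.0, 84.5]
contact_force: [-0.9, -1.2, 6.2]
opening: 0.166
grip_force: 15.0
```

Emit:
{"op": "jog_arm", "data": {
  "steps": [
    [1,0,0,1,0],
    [1,0,0,1,0],
    [1,0,0,1,0],
    [1,0.82,-0.72,0,0.23],
    [1,0.82,-0.72,0,0.23],
    [1,0.82,-0.72,0,0.23],
    [1,0.82,-0.72,0,0.23],
    [1,0.82,-0.72,0,0.23],
    [1,0.82,-0.72,0,0.23],
    [1,0.82,-0.72,0,0.23],
    [1,0.82,-0.72,0,0.23],
    [1,0,0,0,0]
  ]
}}

```text
clock: 6.15
eef_pos: [620.0, 106.6, 93.3]
eef_rot: [180.0, 0.1, 97.0]
contact_force: [-0.3, 0.3, -0.1]
opening: 0.164
grip_force: 15.0
```

Run:
```python
from h import *
f,s=grab('wrist','w2'); print(s['eef_pos'],s['eef_rot'],s['grip_force'])
```

```text
[619.97859383 106.6462179   93.32897255] [1.79983244e+02 9.41905342e-02 9.69622374e+01] 14.994920091157837
```

View pics/w2.png

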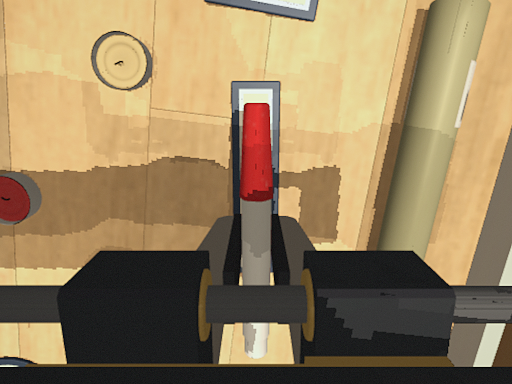

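The marker is held along the pad. The pad's far end is at (232,82)-(279,82), and the marker's tip is at (256,103).

Run:
```python
from h import *
f=dict(np.load('w2.npz'))
a=wrist2w(f,232,82,4);b=wrist2w(f,279.5,82,4);c=wrist2w(f,279.5,200,4);print(a,b,np.linalg.norm(a-b),np.degrees(np.arctan2(*(b-c)[::-1])))
d=np.array([np.cos(np.radians(97)),np.sin(np.radians(97))])
print('pad',(a+b)/2-76*d,'mk',wrist2w(f,256.5,103,97)-67.5*d)
```

```text
[594.19334686 184.99038738] [628.17548274 189.10603358] 34.23045577874915 97.82468872515287
pad [620.4464849  111.61470296] mk [621.44855945 105.73848183]
```

Emit:
{"op": "jog_arm", "data": {
  "steps": [
    [1,0,0.17,-0.8,0],
    [1,0,0,-0.8,0],
    [1,0,0,-0.8,0],
    [1,0,0,-0.3,0],
    [1,0,0,-0.12,0],
    [1,0,0,0,0],
    [0.4,0,0,0,0],
    [0.4,0,0,0,0],
    [0.2,0,0,0,0],
    [0.2,0,0,0,0],
    [0,0,0,0.6,0],
    [0,0,0,1,0]
  ]
}}

```text
clock: 7.7
eef_pos: [618.2, 114.6, 57.7]
eef_rot: [-179.9, 0.0, 97.2]
contact_force: [-0.1, 0.7, 1.0]
opening: 0.503
grip_force: 0.0
```

Emit:
{"op": "jog_arm", "data": {
  "steps": [
    [0,0,0,1,0],
    [-0.4,0,0,0.5,0],
    [-0.4,-0.8,-0.16,0,0],
    [-0.4,-0.8,-0.16,0,0],
    [-0.4,-0.8,-0.16,0,0],
    [-0.4,-0.8,-0.16,0,0],
    [-0.4,-0.8,-0.16,0,0],
    [-0.4,-0.8,-0.16,0,0],
    [-0.4,-0.8,-0.16,0,0],
    [-0.4,-0.5,-0.16,0,0],
    [-0.4,0,0,0,0]
  ]
}}

```text
clock: 9.07
eef_pos: [435.3, 76.2, 102.3]
eef_rot: [180.0, -0.0, 97.2]
contact_force: [2.1, 0.3, -0.6]
opening: 0.698
grip_force: 0.0
```

Run:
```python
from h import *
f,s=grab('wrist','w3'); print(s['eef_pos'],s['eef_rot'],s['opening'])
h=f['img'].astype(int); m=((h[:,:,0]>100)&(h[:,:,1]<70)&(h[:,:,2]<70)).astype('uint8')
n,l,st,ce=cv2.connectedComponentsWithStats(m)
f=dict(np.load('w3.npz'))
for i in range(1,n):
    if st[i,4]>150: print(st[i],ce[i],wrist2w(f,*ce[i],15))
```

```text
[435.27468676  76.15645555 102.31648396] [ 1.79999596e+02 -1.25958441e-02  9.71848135e+01] 0.6976221350118302
[493  81  19  64 743] [504.9730821  118.40376851] [610.62837122 153.8513538 ]
[ 233  164   46   44 1429] [255.3589923  185.91392582] [435.31569567  80.66287596]
```

View pics/w3.png

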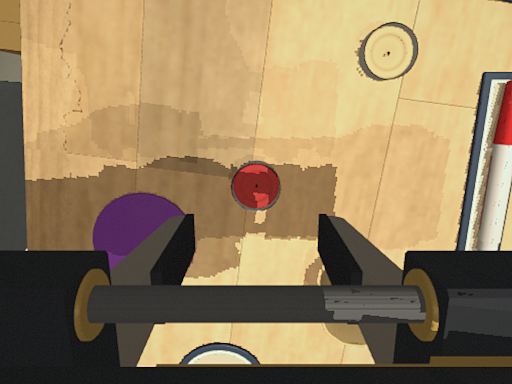

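Tealight centre at (256,186). I'll grasp it now.

Emit:
{"op": "jog_arm", "data": {
  "steps": [
    [-0.4,0,0.08,-1,0],
    [-0.4,0,0,-1,0],
    [-0.4,0,0,-0.7,0],
    [-0.4,0,0,-0.4,0],
    [-0.4,0,0,-0.17,0],
    [1,0,0,0,0],
    [1,0,0,0,0],
    [1,0,0,0,0],
    [1,0,0,0,0],
    [1,0,0,0,0],
    [1,0,0,0,0]
  ]
}}

```text
clock: 10.5
eef_pos: [436.2, 79.0, 4.5]
eef_rot: [179.9, -0.0, 97.2]
contact_force: [-0.5, 0.8, 6.4]
opening: 0.399
grip_force: 15.0
```

Emit:
{"op": "jog_arm", "data": {
  "steps": [
    [1,0,0,1,0],
    [1,0,0,1,0],
    [1,0,0,1,0],
    [1,0,0,0.7,0],
    [1,0.83,-0.81,0,0],
    [1,0.83,-0.81,0,0],
    [1,0.83,-0.81,0,0],
    [1,0.83,-0.81,0,0],
    [1,0.83,-0.81,0,0],
    [1,0.83,-0.81,0,0],
    [1,0.83,-0.81,0,0],
    [1,0,0,0,0]
  ]
}}

```text
clock: 12.0
eef_pos: [610.9, -94.0, 114.7]
eef_rot: [180.0, 0.1, 97.0]
contact_force: [-0.7, 0.2, -0.5]
opening: 0.404
grip_force: 15.0
```

Run:
```python
from h import *
f,s=grab('wrist','w4'); print(s['eef_pos'],s['eef_rot'],s['opening'],s['grip_force'])
```

```text
[610.88011725 -93.98926434 114.68875469] [1.79980285e+02 1.00642785e-01 9.70177417e+01] 0.4035140726602761 14.99002922614256
```

View pics/w4.png

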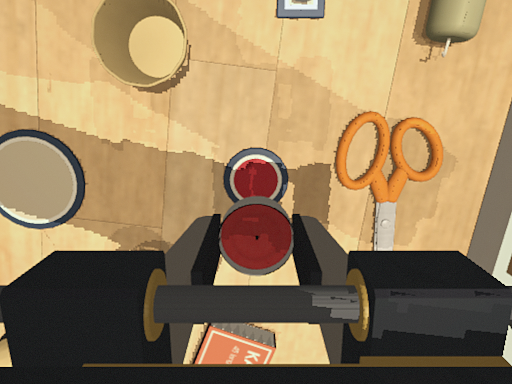

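The tealight is held at (257,237). The pad spans 224–288 and its top is at row 148, so its centre is at about (256,180).

Run:
```python
from h import *
f=dict(np.load('w4.npz')); print(wrist2w(f,256,180,4), wrist2w(f,256,148,4), wrist2w(f,256.5,237,114.7-4+15))
```

```text
[611.57070163 -90.18053407] [608.3316791 -63.6496256] [611.83793943 -91.59138125]
```

Emit:
{"op": "jog_arm", "data": {
  "steps": [
    [1,0,0.06,-0.9,0],
    [1,0,0,-0.9,0],
    [1,0,0,-0.9,0],
    [1,0,0,-0.5,0],
    [1,0,0,-0.32,0],
    [1,0,0,0,0],
    [0.1,0,0,0,0],
    [0,0,0,0,0],
    [-0.2,0,0,0,0],
    [-0.4,0,0,0,0],
    [-0.4,0,0,0.5,0],
    [-0.4,0,0,1,0]
  ]
}}

```text
clock: 13.55
eef_pos: [609.3, -89.5, 54.6]
eef_rot: [-179.9, -0.0, 97.2]
contact_force: [1.0, -0.1, 0.3]
opening: 0.702
grip_force: 0.0
```

Emit:
{"op": "jog_arm", "data": {
  "steps": [
    [-0.4,0,0,1,0],
    [-0.4,0,0,1,0],
    [-0.4,0,0,0.9,0],
    [-0.4,-0.78,-0.83,0,0],
    [-0.4,-0.78,-0.83,0,0],
    [-0.4,-0.78,-0.83,0,0],
    [-0.4,-0.78,-0.83,0,0],
    [-0.4,-0.78,-0.83,0,0],
    [-0.4,-0.78,-0.83,0,0],
    [-0.4,-0.78,-0.83,0,0],
    [-0.4,-0.78,-0.83,0,0],
    [-0.4,0,0,0,0]
  ]
}}

```text
clock: 15.05
eef_pos: [421.2, -291.0, 142.5]
eef_rot: [180.0, 0.1, 96.9]
contact_force: [0.6, -0.2, 0.2]
opening: 0.701
grip_force: 0.0
```

Run:
```python
from h import *
f,s=grab('wrist','w5'); print(s['eef_pos'],s['eef_rot'],s['opening'],s['grip_force'])
```

```text
[ 421.15665409 -290.99148461  142.54275287] [1.79950895e+02 5.87225803e-02 9.69034936e+01] 0.7010966897299977 0.0
```

View pics/w5.png

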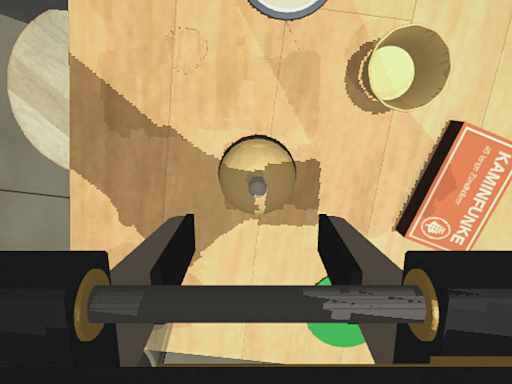

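Knob at (258,186), nearly between the fingers.

Run:
```python
from h import *
f=dict(np.load('w5.npz')); print(wrist2w(f,258,186,62))
```

```text
[ 423.07389711 -284.78384316]
```

Emit:
{"op": "jog_arm", "data": {
  "steps": [
    [0.3,0.05,0.12,-0.9,0],
    [0.3,0,0,-0.9,0],
    [0.3,0,0,-0.8,0],
    [0.3,0,0,-0.3,0],
    [0.3,0,0,-0.14,0],
    [0.5,0,0,0,0],
    [1,0,0,0,0],
    [1,0,0,0,0],
    [1,0,0,0,0],
    [1,0,0,0,0],
    [1,0,0,0,0],
    [1,0,0,0,0]
  ],
  "squeeze": 35
}}

```text
clock: 16.6
eef_pos: [424.4, -285.3, 50.7]
eef_rot: [180.0, 0.0, 97.2]
contact_force: [-1.9, -0.6, 5.0]
opening: 0.136
grip_force: 35.0
```

Emit:
{"op": "jog_arm", "data": {
  "steps": [
    [1,0,0,0.5,0],
    [1,0,0,1,0],
    [1,0,0,0.8,0],
    [1,0,0.82,0,0],
    [1,0,0.82,0,0],
    [1,0,0.82,0,0],
    [1,0.05,0.82,0,0],
    [1,0,0.82,0,0],
    [1,0,0.82,0,0],
    [1,0,0.82,0,0],
    [1,0,0,0,0]
  ]
}}

```text
clock: 17.98
eef_pos: [426.0, -111.2, 119.6]
eef_rot: [180.0, -0.0, 97.4]
contact_force: [0.3, -0.1, -3.0]
opening: 0.136
grip_force: 35.0
```

Run:
```python
from h import *
f,s=grab('wrist','w6'); print(s['eef_pos'],s['eef_rot'],s['opening'],s['grip_force'])
```

```text
[ 426.0225128  -111.2047807   119.62349293] [ 1.79967230e+02 -3.29940433e-02  9.74039068e+01] 0.13565061496473438 34.99897241592407
```

View pics/w6.png

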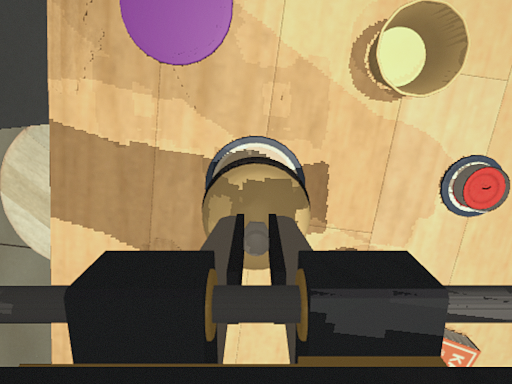

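The bell is held over its pad. The pad's outer edge has its top at (255,136), left at about 204 and right at about 306. The tealight, with wax centre (485,187), sits on its pad, centred near (475,185).

Run:
```python
from h import *
f=dict(np.load('w6.npz')); print('pad top edge',wrist2w(f,255,136,4),wrist2w(f,204,180,4),wrist2w(f,306,180,4),'knob',wrist2w(f,256,238,131),'tl',wrist2w(f,485,187,4+15),'tlpad',wrist2w(f,475,185,4))
```

```text
pad top edge [421.27751547 -71.55182047] [ 383.11036888 -113.84798975] [ 468.89537073 -102.81683632] knob [ 426.7760903 -109.2381576] tl [610.69353032 -87.06460537] tlpad [612.37728448 -88.76362381]
```

Emit:
{"op": "jog_arm", "data": {
  "steps": [
    [1,0,-0.09,-0.7,0],
    [1,0,0,-0.7,0],
    [1,0,0,-0.5,0],
    [1,0,0,-0.24,0],
    [1,0,0,0,0],
    [1,0,0,0,0],
    [0.6,0,0,0,0],
    [0.4,0,0,0,0],
    [0.2,0,0,0,0],
    [0,0,0,0.3,0],
    [-0.4,0,0,1,0],
    [-0.8,0,0,1,0]
  ]
}}

```text
clock: 19.52
eef_pos: [425.7, -115.7, 125.2]
eef_rot: [-180.0, 0.0, 97.2]
contact_force: [0.3, 0.9, 0.4]
opening: 0.693
grip_force: 0.0
```

Emit:
{"op": "jog_arm", "data": {
  "steps": [
    [-1,0,0,0.3,0],
    [-1,0.84,-0.79,0,-0.44],
    [-1,0.84,-0.79,0,-0.44],
    [-1,0.84,-0.79,0,-0.44],
    [-1,0.84,-0.79,0,-0.44],
    [-1,0.84,-0.79,0,-0.44],
    [-1,0.84,-0.79,0,-0.44],
    [-1,0.84,-0.79,0,-0.44],
    [-1,0,0,0,0]
  ]
}}

```text
clock: 20.65
eef_pos: [602.6, -283.2, 131.7]
eef_rot: [-180.0, 0.1, 75.9]
contact_force: [-0.0, 0.5, 0.3]
opening: 1.0
grip_force: 0.0
```

Run:
```python
from h import *
f,s=grab('wrist','w7'); print(s['eef_pos'],s['eef_rot'],s['opening'],s['grip_force'])
```

```text
[ 602.61031028 -283.24687649  131.7441977 ] [-1.79960629e+02  9.01068072e-02  7.59472727e+01] 1.0000320924218793 0.0
```

View pics/w7.png

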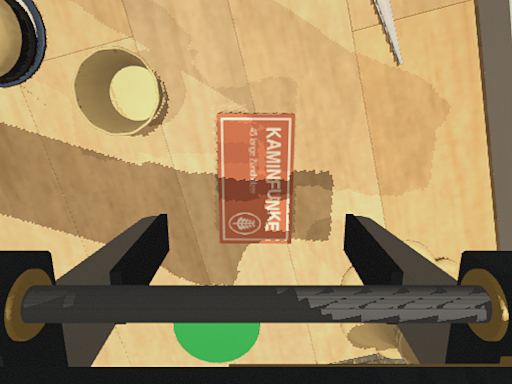

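The matchbox's top corners are about (218,113), (295,113), (291,243) and (221,242).

Run:
```python
from h import *
f=dict(np.load('w7.npz')); w=np.array([wrist2w(f,*p,22) for p in [(218,113),(295,113),(291,243),(221,242)]]);print(w.mean(0)); e=np.diff(w,axis=0); print(np.linalg.norm(e,axis=1),np.degrees(np.arctan2(e[:,1],e[:,0])))
```

```text
[ 604.26571219 -279.85912079]
[ 61.08675975 110.54443824  60.79834791] [ -14.11188926 -104.3863842   165.01945077]
```

Emit:
{"op": "jog_arm", "data": {
  "steps": [
    [-1,0.05,0.07,-1,0],
    [-1,0,0,-1,0],
    [-1,0,0,-1,0],
    [-1,0,0,-0.7,0],
    [-1,0,0,-0.4,0],
    [-1,0,0,-0.1,0],
    [1,0,0,0,0],
    [1,0,0,0,0],
    [1,0,0,0,0],
    [1,0,0,0,0],
    [1,0,0,0,0],
    [1,0,0,0,0]
  ],
  "squeeze": 20
}}

```text
clock: 22.2
eef_pos: [604.1, -279.6, 7.7]
eef_rot: [180.0, -0.0, 76.0]
contact_force: [-0.8, 1.0, 5.6]
opening: 0.682
grip_force: 20.0
```

Emit:
{"op": "jog_arm", "data": {
  "steps": [
    [1,0,0,0.6,0],
    [1,0,0,1,0],
    [1,0,0,1,0],
    [1,0,0.5,0.4,0],
    [1,0,0.96,0,0.1],
    [1,0,0.96,0,0.1],
    [1,0,0.96,0,0.1],
    [1,0,0.96,0,0.1],
    [1,0,0.96,0,0.1],
    [1,0,0.96,0,0.1],
    [1,0,0.96,0,0.1],
    [1,0,0.96,0,0.1]
  ]
}}

```text
clock: 23.7
eef_pos: [602.8, -31.6, 96.5]
eef_rot: [-179.9, -0.0, 81.6]
contact_force: [0.7, 0.2, -1.2]
opening: 0.686
grip_force: 20.0
```

Emit:
{"op": "jog_arm", "data": {
  "steps": [
    [1,0.02,0.96,0,0.09],
    [1,0.02,0.96,0,0.09],
    [1,0.02,0.96,0,0.09],
    [1,0.02,0.96,0,0.09],
    [1,0.02,0.96,0,0.09],
    [1,0.02,0.96,0,0.09],
    [1,0.02,0.96,0,0.09],
    [1,0.02,0.96,0,0.09],
    [1,0.02,0.96,0,0.09],
    [1,0.02,0.96,0,0.09],
    [1,0.02,0.8,0,0],
    [1,0,0,0,0]
  ]
}}

```text
clock: 25.2
eef_pos: [609.8, 280.9, 96.6]
eef_rot: [-180.0, -0.0, 87.9]
contact_force: [-0.1, 0.2, -0.3]
opening: 0.684
grip_force: 20.0
```

Run:
```python
from h import *
f,s=grab('wrist','w8'); print(s['eef_pos'],s['eef_rot'],s['opening'],s['grip_force'])
```

```text
[609.76248397 280.89181942  96.64824886] [-1.79981743e+02 -3.60845498e-02  8.79265072e+01] 0.6835175892412426 19.997043013572693
```

View pics/w8.png

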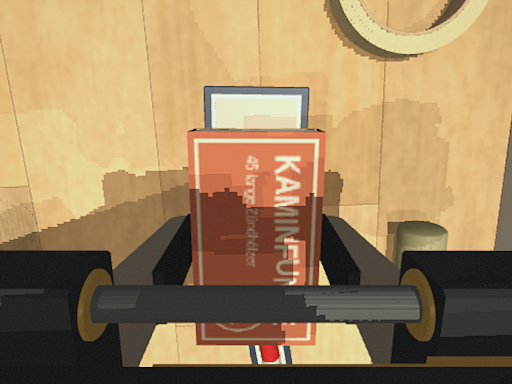

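The pad's far corners are at (204,87) and (308,87). The box's top corners are (189,131), (326,130), (315,345) and (197,345).

Run:
```python
from h import *
f=dict(np.load('w8.npz')); a=wrist2w(f,204,87,4);b=wrist2w(f,308.5,87,4);print(a,b,np.linalg.norm(a-b))
d=np.array([np.cos(np.radians(87.6)),np.sin(np.radians(87.6))]); print('pad',(a+b)/2-63*d)
w=np.array([wrist2w(f,*p,111) for p in [(189,131),(326,130),(315,345),(197,345)]]);print(w.mean(0),w)
```

```text
[575.46981878 360.14776491] [651.98684043 357.29832671] 76.57005877186232
pad [611.09016342 295.77830752]
[610.89844466 279.89978956] [[582.62833244 336.31498091]
 [643.959922   334.47308639]
 [639.33873264 223.25112899]
 [577.66679158 225.55996196]]
```

Emit:
{"op": "jog_arm", "data": {
  "steps": [
    [1,0,0.51,0,0],
    [1,0,0,-0.9,0],
    [1,0,0,-0.9,0],
    [1,0,0,-0.6,0],
    [1,0,0,-0.4,0],
    [1,0,0,0,0],
    [1,0,0,0,0],
    [-0.5,0,0,0,0],
    [-0.7,0,0,0,0],
    [-0.9,0,0,0,0],
    [-0.9,0,0,0.5,0],
    [-0.9,0,0,1,0]
  ]
}}

```text
clock: 26.75
eef_pos: [609.6, 292.9, 58.1]
eef_rot: [-179.9, 0.1, 87.7]
contact_force: [0.5, -0.4, 0.4]
opening: 0.949
grip_force: 0.0
```

Emit:
{"op": "jog_arm", "data": {
  "steps": [
    [-0.9,0,0,1,0],
    [-0.9,0,0,1,0],
    [-0.9,-0.9,0.5,1,0],
    [-0.9,-0.9,0.9,0.3,0],
    [-0.9,-0.9,0.9,0,0],
    [-0.9,-0.9,0.9,0,0],
    [-0.9,-0.9,0.9,0,0],
    [-0.9,-0.9,0.9,0,0],
    [-0.9,-0.9,0.9,0,0],
    [-0.9,-0.6,0.9,0,0],
    [-0.9,0,0,0,0]
  ]
}}

```text
clock: 28.12
eef_pos: [400.9, 500.1, 157.9]
eef_rot: [-180.0, -0.1, 88.0]
contact_force: [0.8, -0.2, -0.4]
opening: 0.952
grip_force: 0.0
```

Run:
```python
from h import *
f,s=grab('top','top1')
im=cv2.imread('pics/top1.png')[140:240,120:360]
cv2.imwrite('pics/c2.png',cv2.resize(im,(800,333),interpolation=cv2.INTER_CUBIC))
```

```text
(no output)
```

View pics/c2.png

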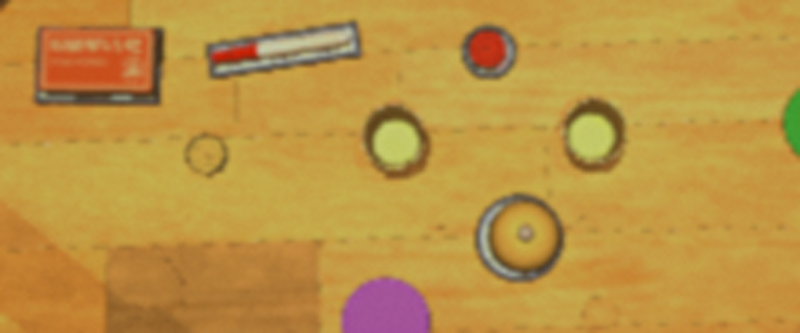

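Everything is on its pad. The knob is at (526,233), the tealight wax at (487,49), the matchbox top at corners (39,28)-(153,92), and the marker's ends are at (211,57) and (352,37).

Run:
```python
from h import *
f=dict(np.load('top1.npz'))
def W(p,z): return np.array([px2w(f,120+(u+.5)*.3-.5,140+(v+.5)*.3-.5,z) for u,v in p])
for k,z,p,pad in [('tl',19,[(487,49)],(609.6,-93.4)),('bell',66,[(526,233)],(425.6,-116.3)),('mb',26,[(39,28),(155,28),(153,92),(38,90)],(609.4,292.9)),('mk',12,[(211,57),(352,37)],(619.1,109))]:
    w=W(p,z); print(k,w.mean(0)-pad, np.degrees(np.arctan2(*(w[0]-w[1])[::-1])) if len(w)>1 else '')
```

```text
tl [-0.09361261  2.13015862] 
bell [ 0.21316346 -4.5188632 ] 
mb [ 1.43273093 -3.67800025] 88.00094644657635
mk [0.82181468 1.08709137] 96.22925836142892
```

```bash
python3 -c "
from rig import env
print(env.job_done())"
```

```text
the job is handed in; nothing more can be done
None
```

I placed the red tealight, counter bell, marker and matchbox on their own pads and handed the job in at about 28 s. The last overhead view puts each within 5 mm of its pad's centre, with the marker and matchbox lined up to within about 1° and the brass cup not visibly moved; the judging result was not shown.

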